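Slide the wax pan onto the sensing hotplate

ROBOT

A 7-joint arm with a two-finger parallel gripper is mounted at the origin on the work surface. World frame = base frame: x ahead of the robot, y to its left, z up, the work surface at z = 0. Lengths are in mm, angles in rad, forces in N, time in s.
With the tool pointing down it reaches from about 425 to 1025 mm from the base axis. Payload 9.4 kg.
Tool frame: the origin (TCP) lies at the very end of the fingers, on their centre line; the grasp point (between the pads) lies 19 mm behind it; z points along the fingers, y is the line along which they close (so a half turn about z gives the same grasp; the last joint's range is limited). The gripper opens to 93 mm and grips with 3 to 60 N. Pads are 15 mm wide; open, the fingers measure 128 mm over their backs; the gripper's body (75 mm by 188 mm) begins 65 mm behind the grasp point.
Start: joints at [1.225, 0.599, -0.003, 1.599, 0.002, 0.943, -0.08], TCP at [192.532, -698.968, 218.618] pointing down, gripper open.
Joint ranges: [-2.57, 2.57], [-0.35, 1.97], [-1.29, 1.29], [0.11, 2.56], [-1.05, 4.19], [0.11, 1.86], [-2.63, 2.63]. Speed limits (rad/s): [2.22, 2.22, 3.01, 3.01, 3.14, 3.14, 3.14].

INTERFACE

Orientations are given as a unit quaternion [x, y, z, w].
In Python, from station import r gives the robot as it stands. The module is installed in compiled form; this text tells all that it offers.
- The arm moves only by the tool carry_out, never from a script. Its argument "rows" is a list of rows, each an object of numbers: "gripper": the opening, from -1 (shut) to 1 (fully open); "dx", "dy", "dz": the shift along the tool's x, y, z in cm; "wx", "wy", "wz": the turn, a rotation vector about the tool's x, y, z in degrees. A call has 1 to 10 rows; each row shifts and turns the commanded pose from where the row before left it, along the tool's axes as they then stand; what a row does not reach is not made up. A row lasts 1/12 s, in which the tool goes at most 41.7 mm and 7.16 degrees, less where a joint would pass 70% of its speed; a pose out of reach is approached as far as the arm can. A call is refused whole if a number of a shift passes 4.17 or a number of a turn 7.16, either way. A call with a gripper value outside its range is refused whole. The fingers move at their own pace and stop on an object; "newtons" is the grip in N (left out, the last holds). Time passes only in rows, so rows that do not move let the fingers close. It gives the time, the measured TCP pose, the force and the opening at its end, in the units of the state.
- r.state(): the state, without advancing time (a new reading comes with each control period).
- r.get_image(name): name is "scene" or "top" or "wrist"; returns the picture (480x640x3 uint8, red, green, blue); there is no depth.
- r.camera_params(name): a dict with "mtx" (3x3 intrinsics, pixels), "k1" (the pictures are not rectified: a ray, as slopes to the right and down, at radius r is drawn at 1 + k1 r^2 times it, then the intrinsics apply), "T" (4x4, takes a point from camera to world coordinates). Camera axes: x right, y up, looking along -z (the intrinsics and any distortion apply to the point x, -y, -z); pixel columns grow to the right and rows downward; lengths in mm; the calibration is good to about 2 mm. A picture is of the moment at which its call begins: read the wrist's pose just before it. camera_params takes no time and is no camera call; for the wrist camera it gives the pose at the moment of the call.
- r.job_done(): hands the job in, once; it reports no verdict.
Trained networks look in the newest picture that a camera, given by its name, has taken for a name from the list of things; names that differ only in an ending like _2 or _b are one class to them, and where a whole thing is asked for, a point or a joint stands for the part that bears it (a point fixed in the world has none). Each returns a list of dicts, best first, with "p" (0 to 1); they miss things now and then, are a little off and sometimes report something else, mostly with a low value. They report only what shows in the picture. A call takes as long as a camera call. They do not tell look-alikes from the thing itself.
- r.boxes_of(label, camera): "rect" ([left, top, width, height] in pixels, round what is visible of it).
- r.regions_of(label, camera): "mask" (480x640 bool, what is visible of it) and "rect" ([left, top, width, height] in pixels, round what is visible of it).
The state is a dict: "time": time; "joint_positions": joint angles; "joint_vel": joint speeds; "joint_efforts": joint torques, N m; "ee_pos": TCP position; "ee_rot": TCP orientation; "wrist_force": force on the tool from outside, world axes, zero at the start; "torque": the same for the moment, N m; "grip_width": opening from 0.0 (shut) to 1.0 (fully open).
Only numpy, scipy, OpenCV 4.12 (cv2) and the standard library are available. Lean on these libraries where they do the work, as an engineer would, in place of code of your own. Each camera call takes 0.05 s, during which the arm holds its last target. There are 200 camera calls.

TASK

Slide the empty wax pan across the twin hotplate, without ever lifting or tipping it, onto the plate that has the thermostat feeler behind it. Bring its handle to point straight out to the front of the hotplate and push it back until its side rests against the feeler and keeps the sprung pad pressed in; be gentle, the feeler bends if pushed hard. Leave the pan standing there by itself, its whole base on the round plate, and leave the other things where they are.

Things in the scene. Friction and masses are not known exactly. Their poses are not given: they have to be found in the camera images.
- hob: twin electric hotplate: fixed flat steel slab 360 deep (x) by 500 wide (y) by 45 mm high, two black knobs on its front (-x) edge. Origin at the centre of its underside; its smooth flat top is at z = 45 mm. Two dark round plates, 180 mm across and flush with the top, lie side by side along y, 270 mm apart.
- plain_plate: the round plate (180 mm across, flush) without a feeler, where the pan stands at the start. Origin at its centre on the hob's top; axes as the hob's.
- sensing_plate: the round plate (180 mm across, flush) with the thermostat feeler behind it; left or right of the other. Origin at its centre on the hob's top; x points to the back, towards the feeler, which is centred on y = 0. The feeler's fixed grey block stands at x = 120 to 165 mm, 70 mm wide, 58 mm high.
- feeler (a point): front of the feeler's grey block, 127 mm behind the plate's centre, 34 mm above the hob. From it a rod runs forward to an upright flat steel pad, 46 mm wide, 18 to 50 mm above the hob. The rod's setting is not reported: the pad's front face stands 22 to 72 mm behind the plate's centre. The pad gives 6 mm against a weak spring (2 N, too weak to shift a pan), then is rigid; over 15 N bends it.
- pan: plain steel pan, open and empty, 100 mm across and 66 mm high with 4 mm walls, about 0.6 kg, with one straight black handle. Origin at the centre of its underside, z up; the handle points to its -x.
- pan_grip (a point): point on the axis of the pan's handle, 115 mm to -x of the pan's centre and 55 mm above its underside. The handle is a bar along x, 20 mm wide (y), 14 mm high, from 46 to 151 mm out from the pan's centre.
- tin: closed tin 60 mm across and 95 mm high, standing on the hob midway between the plates, near the back. Origin at the centre of its underside.
- lamp: round white bulkhead lamp, 170 mm across and 74 mm high, on the bench to the left. Origin at the centre of its underside.
- transformer: open-frame transformer 75 x 95 x 82 mm with a copper winding, on the bench to the right. Origin at the centre of its underside.
- battery: black tool battery 75 x 120 x 75 mm, on the bench to the left. Origin at the centre of its underside.
- relay: grey relay 70 x 90 x 85 mm, on the bench at the front right. Origin at the centre of its underside.
- screwdriver: screwdriver lying on the bench in front of the hob, on the right.
Mind the look-alikes: they are no part of the job. What is meant by the pan is not pink, and is the larger of those in its own colour.

How it is judged (in metres and radians):
At the end, for the whole second after the job is handed in: The pan stands upright and still on the hob, its centre within 40 mm of the sensing plate's centre (whole base on the plate), its handle to the front within 15 degrees of the plate's x axis, its side pressing the feeler with more than 0.2 N (the sprung pad about 0.6 mm in or more) (horizontal distance between pan and sensing_plate below 0.04 m and contact force between pan and sensing_plate above 0.2 N and angle between the x axis of pan and the x axis of sensing_plate, either way round below 0.26 rad and x of pan_grip in the frame of sensing_plate below -0.06 m and z of pan in the frame of hob between 0.042 and 0.048 m and angle between pan's own z axis and vertical below 0.06 rad and linear speed of pan below 0.01 m/s); the robot touches nothing.
It fails at once if the pan is lifted off the hob (by more than 8 mm) (z of pan in the frame of hob above 0.053 m).
It fails at once if the pan is tipped (by more than about 9 degrees) (angle between pan's own z axis and vertical above 0.15 rad).
It fails at once if the feeler is pushed with more than 15 N (contact force between anything else and sensing_plate above 15 N).
It fails at once if one of the other things is displaced (by more than 20 mm) (distance of any of tin, lamp, transformer, battery, relay, screwdriver from where it was at the start of the episode above 0.02 m).
It also fails if it takes over 67 s, if anything falls off the work surface, if the arm or the gripper's body presses on something with over 40 N, if the wrist force passes 120 N, or if a joint passes its speed limit or range.

## Working session

There is one attempt and no reset: what is moved stays moved. The work goes in short steps, Python scripts to look and compute and a tool call to move; the robot and the scene stay as the last step left them, time stands still between calls to the robot, and variables do not carry over. Pictures are saved under pics/ and viewed, on a budget of 10 in all, crops included, one or two more only if the job needs it, and the job is handed in when it is done.

Besides the shell and the picture viewer there is one more tool, called after "Emit:" in YAML: its name, and indented under it one key for each argument. carry_out: Moves the arm, as the interface text tells. Its arguments: {"type":"object","properties":{"rows":{"type":"array"},"newtons":{"type":"number"}},"required":["rows"]}

```bash
mkdir -p pics; cat > h.py <<'E'
import numpy as np, cv2
from station import r
from scipy.spatial.transform import Rotation as R
def snap(cam,name):
    im=r.get_image(cam); cv2.imwrite(f'pics/{name}.png',cv2.cvtColor(im,cv2.COLOR_RGB2BGR)); return im
def ray(cam,u,v):
    p=r.camera_params(cam);K=np.array(p['mtx']);T=np.array(p['T']);k=p['k1']
    q=cv2.undistortPoints(np.array([[[u,v]]],float),K,np.array([k,0,0,0,0.]))[0,0]
    d=T[:3,:3]@np.array([q[0],-q[1],-1]);return T[:3,3],d
def atz(cam,u,v,z):
    o,d=ray(cam,u,v);return o+d*(z-o[2])/d[2]
def proj(cam,P):
    p=r.camera_params(cam);T=np.linalg.inv(np.array(p['T']));c=T[:3,:3]@np.array(P,float)+T[:3,3]
    s=np.array([c[0],-c[1]])/-c[2];s=s*(1+p['k1']*(s@s));K=np.array(p['mtx']);return K[:2,:2]@s+K[:2,2]
E
python3 - <<'E'
from h import *
a=snap('scene','s0');b=snap('top','t0')
s=r.state();print({k:np.round(s[k],3) for k in s})
for c in('scene','top','wrist'):
    p=r.camera_params(c);print(c,np.round(p['mtx'],1).tolist(),p['k1'],np.round(p['T'],3).tolist())
for c in('scene','top'):
  for l in('pan','sensing_plate','plain_plate','hob','tin'):
    print(c,l,[(round(x['p'],2),np.round(x['rect']).tolist()) for x in r.boxes_of(l,c)[:4]])
E
```

```text
{'time': np.float64(0.1), 'joint_positions': array([ 1.225,  0.6  , -0.003,  1.6  ,  0.002,  0.943, -0.08 ]), 'joint_vel': array([ 0.001, -0.002,  0.001, -0.002,  0.   , -0.001, -0.001]), 'joint_efforts': array([ 6.0000e-03, -7.6655e+01,  1.5020e+00, -2.5294e+01, -5.2000e-02,
        1.4000e-02,  0.0000e+00]), 'ee_pos': array([ 192.439, -698.534,  217.866]), 'ee_rot': array([ 0.991,  0.134, -0.   , -0.001]), 'wrist_force': array([ 0.016, -0.373,  0.25 ]), 'torque': array([-0.018,  0.037,  0.017]), 'grip_width': np.float64(0.998)}
scene [[447.5, 0.0, 318.7], [0.0, 447.5, 237.0], [0.0, 0.0, 1.0]] -0.11359999318605887 [[0.38, -0.792, 0.478, 1070.518], [0.925, 0.321, -0.205, -210.028], [0.009, 0.52, 0.854, 1090.499], [0.0, 0.0, 0.0, 1.0]]
top [[573.0, 0.0, 315.5], [0.0, 573.0, 247.8], [0.0, 0.0, 1.0]] 0.02249007102090318 [[-0.013, 0.999, -0.039, 443.146], [-1.0, -0.014, -0.012, 11.713], [-0.012, 0.039, 0.999, 1650.699], [0.0, 0.0, 0.0, 1.0]]
wrist [[359.9, 0.0, 315.1], [0.0, 359.9, 243.4], [0.0, 0.0, 1.0]] -0.04371449328508235 [[0.266, 0.93, 0.253, 261.866], [-0.964, 0.257, 0.07, -680.737], [0.0, -0.262, 0.965, 384.109], [0.0, 0.0, 0.0, 1.0]]
scene pan [(0.97, [355.0, 182.0, 39.0, 73.0]), (0.81, [332.0, 152.0, 29.0, 31.0]), (0.67, [460.0, 263.0, 50.0, 31.0])]
scene sensing_plate [(0.67, [251.0, 257.0, 77.0, 90.0])]
scene plain_plate [(0.78, [340.0, 223.0, 68.0, 53.0]), (0.45, [347.0, 290.0, 31.0, 32.0])]
scene hob [(0.82, [222.0, 195.0, 231.0, 190.0]), (0.48, [250.0, 258.0, 84.0, 90.0])]
scene tin [(0.95, [348.0, 288.0, 28.0, 38.0])]
top pan [(0.82, [159.0, 138.0, 41.0, 41.0]), (0.75, [231.0, 211.0, 54.0, 67.0]), (0.65, [229.0, 313.0, 46.0, 34.0])]
top sensing_plate [(0.87, [330.0, 156.0, 65.0, 90.0]), (0.25, [218.0, 140.0, 188.0, 145.0])]
top plain_plate [(0.85, [234.0, 194.0, 66.0, 62.0])]
top hob [(0.93, [219.0, 137.0, 187.0, 146.0])]
top tin []
```

View pics/s0.png

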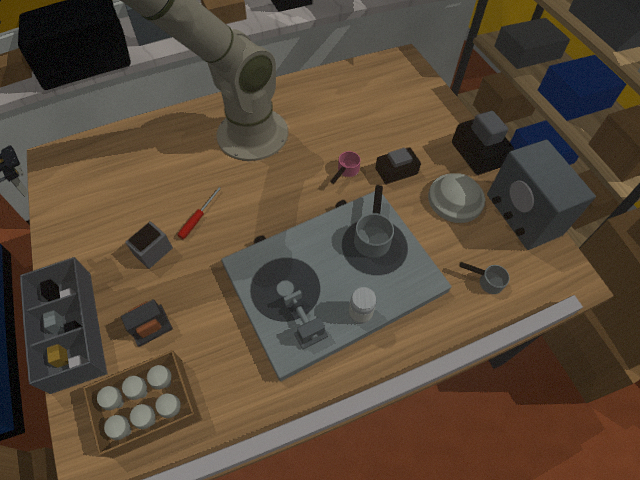

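View pics/t0.png

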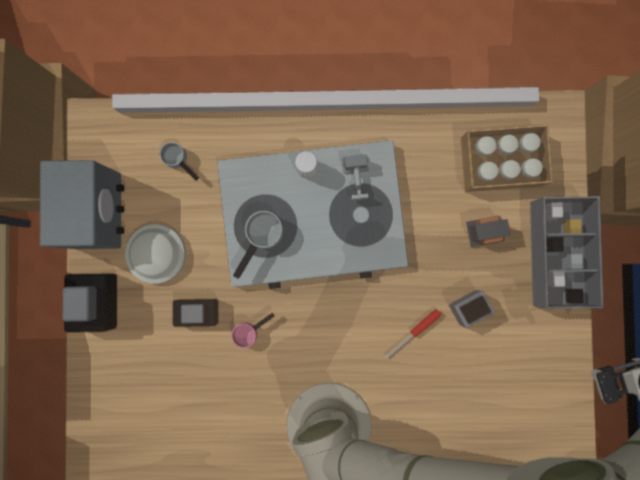

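The pan could be confused with three things in the top view: the steel pan on the hob (263,230), a small steel pan on the bench (173,155) and a pink one (245,335). I take the one on the hob, since it is the larger steel one and stands on the plain plate. The feeler is on the right plate, with its block at (356,160) and its pad at about (360,196). Next I measure and check a close crop.

```bash
cat > m.py <<'E'
from h import *
im=r.get_image('top')
hm=max(r.regions_of('hob','top'),key=lambda d:d['p'])['mask'].astype(np.uint8)
# top surface corners from hull (rough)
c=max(cv2.findContours(hm,0,2)[0],key=cv2.contourArea)
box=cv2.boxPoints(cv2.minAreaRect(c));print('box',box.round().tolist())
for q in box:print('corner',atz('top',*q,45).round())
g=cv2.cvtColor(im,cv2.COLOR_RGB2GRAY)
for l in('sensing_plate','plain_plate','pan'):
    for d in r.regions_of(l,'top')[:3]:
        m=d['mask'];v,u=np.nonzero(m);print(l,round(d['p'],2),d['rect'],u.mean().round(1),v.mean().round(1),atz('top',u.mean(),v.mean(),45).round())
crop=im[130:300,205:420];cv2.imwrite('pics/c1.png',cv2.cvtColor(cv2.resize(crop,None,fx=3.5,fy=3.5,interpolation=cv2.INTER_CUBIC),cv2.COLOR_RGB2BGR))
E
python3 m.py
```

```text
box [[215.0, 159.0], [394.0, 138.0], [409.0, 272.0], [231.0, 293.0]]
corner [759. 310.  45.]
corner [ 810. -194.   45.]
corner [ 433. -231.   45.]
corner [382. 269.  45.]
sensing_plate 0.86 [331.3, 156.5, 62.4, 89.6] 359.8 207.9 [616. -95.  45.]
sensing_plate 0.28 [231.9, 207.7, 51.3, 69.4] 259.9 235.5 [542. 186.  45.]
sensing_plate 0.2 [293.9, 153.1, 23.5, 26.3] 306.0 164.0 [742.  54.  45.]
plain_plate 0.96 [231.9, 196.7, 68.9, 60.1] 266.0 222.3 [579. 169.  45.]
pan 0.9 [230.7, 312.9, 46.4, 33.4] 248.4 331.5 [274. 221.  45.]
pan 0.74 [161.3, 142.1, 38.0, 35.7] 175.3 156.9 [768. 423.  45.]
pan 0.69 [227.9, 211.3, 55.6, 66.6] 260.2 235.2 [543. 185.  45.]
```

View pics/c1.png

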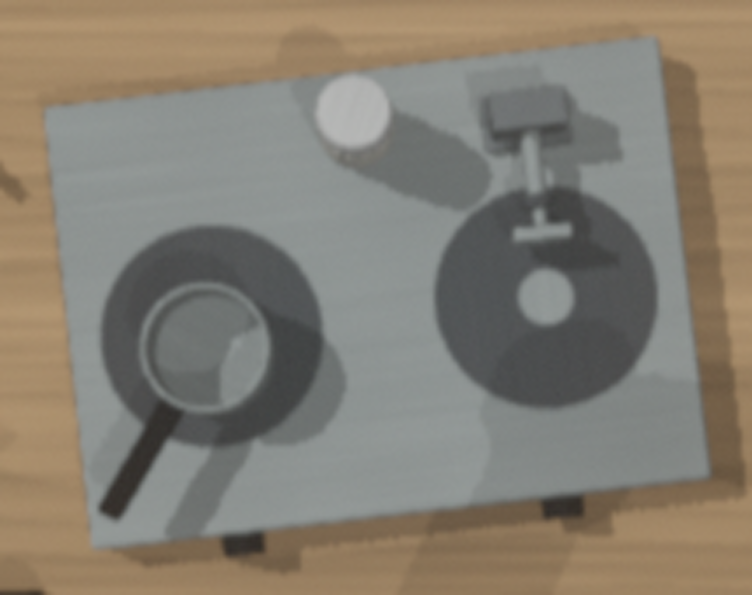

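The crop shows a steel pan at (205,347) with its handle running to (110,514). It also shows the right plate centred at (546,298), with the pad's front edge near (543,240) and the tin at (353,112). I turn these into positions.

```bash
cat > m2.py <<'E'
from h import *
f=lambda x,y,z:atz('top',x/3.5+205-.4,y/3.5+130-.4,z)
C=np.array([f(*p,45) for p in((45,108),(657,38),(710,475),(92,546))]);print(C.round())
S=f(546,298,45);P=f(212,336,45);print('S',S.round(),'P',P.round(),np.linalg.norm(S-P))
y=P-S;y/=np.linalg.norm(y);x=np.array([y[1],-y[0],0]);print('hob x',x.round(3),'yaw',np.degrees(np.arctan2(x[1],x[0])), 'yaw edges',[np.degrees(np.arctan2(*(b-a)[[1,0]])).round(2) for a,b in((C[3],C[0]),(C[2],C[1]))])
rel=lambda p:np.round([(p-S)@x,(p-S)@y],1)
pad=f(543,240,95);print('padfront rel',rel(pad),'low edge z 95..63',rel(f(543,240,80)))
pc=f(205,347,111);t=f(110,514,107);b=f(172,408,107);print('pan',pc.round(),rel(pc),'tip',t.round(),'base',b.round(),'dir',np.degrees(np.arctan2(*(pc-t)[[1,0]])),np.degrees(np.arctan2(*(b-t)[[1,0]])),np.linalg.norm(pc[:2]-t[:2]))
print('tin',f(353,112,140).round(),rel(f(353,112,140)))
E
python3 m2.py
```

```text
[[ 756.  304.   45.]
 [ 805. -190.   45.]
 [ 453. -226.   45.]
 [ 403.  269.   45.]]
S [597. -97.  45.] P [570. 171.  45.] 269.80460943880365
hob x [0.995 0.099 0.   ] yaw 5.680743250989939 yaw edges [np.float64(5.68), np.float64(5.81)]
padfront rel [40.8  1. ] low edge z 95..63 [42.6 -0.2]
pan [556. 170. 111.] [-13.7 270.1] tip [429. 245. 107.] base [510. 196. 107.] dir -30.417922454657983 -30.912497676554977 147.8274609954861
tin [731.  53. 140.] [148.6 136.3]
```

The pad front is about 41 mm behind the plate centre, so the pan centre should end up at about -6 mm. The handle grip point is near (457,228), with yaw -30.6°, or 149.4° for the joint range. I move there around the base.

Emit:
carry_out:
  rows:
    - {"dx": 2.35, "dy": -1.65, "gripper": 0}
    - {"dx": 2.35, "dy": -1.65}
    - {"dx": 2.35, "dy": -1.65}
    - {"dx": 2.35, "dy": -1.65}
    - {"dx": 2.35, "dy": -1.65}
    - {"dx": 2.35, "dy": -1.65}
    - {"dx": 2.35, "dy": -1.65}
    - {"dx": 2.35, "dy": -1.65}
    - {"dx": 2.35, "dy": -1.65}
    - {"dx": 2.35, "dy": -1.65}

```text
validation failed for argument at $.ro...
```

Emit:
carry_out:
  rows:
    - {"dx": 2.35, "dy": -1.65}
    - {"dx": 2.35, "dy": -1.65}
    - {"dx": 2.35, "dy": -1.65}
    - {"dx": 2.35, "dy": -1.65}
    - {"dx": 2.35, "dy": -1.65}
    - {"dx": 2.35, "dy": -1.65}
    - {"dx": 2.35, "dy": -1.65}
    - {"dx": 2.35, "dy": -1.65}
    - {"dx": 2.35, "dy": -1.65}
    - {"dx": 2.35, "dy": -1.65}

```text
validation failed for argument at $.ro...
```

Emit:
carry_out:
  rows:
    - {"dx": 0.25, "dy": -2.9}
    - {"dx": 0.25, "dy": -2.9}
    - {"dx": 0.25, "dy": -2.9}
    - {"dx": 0.25, "dy": -2.9}
    - {"dx": 0.25, "dy": -2.9}
    - {"dx": 0.25, "dy": -2.9}
    - {"dx": 0.25, "dy": -2.9}
    - {"dx": 0.25, "dy": -2.9}
    - {"dx": 0.25, "dy": -2.9}
    - {"dx": 0.25, "dy": -2.9}

```text
validation failed for argument at $.ro...
```

Emit:
carry_out:
  rows:
    - {"dx": 0.25, "dy": -2.9}
    - {"dx": 0.25, "dy": -2.9}
    - {"dx": 0.25, "dy": -2.9}
    - {"dx": 0.25, "dy": -2.9}
    - {"dx": 0.25, "dy": -2.9}
    - {"wz": -6.7}
    - {"wz": -6.7}
    - {"wz": -6.7}
    - {"wz": -6.7}
    - {"wz": -6.7}

```text
validation failed for argument at $.ro...
```

Emit:
carry_out:
  rows:
    - {"wz": -6.7}
    - {"wz": -6.7}
    - {"wz": -6.7}
    - {"wz": -6.7}
    - {"wz": -6.7}
    - {"wz": -6.7}
    - {"wz": -6.7}
    - {"wz": -6.7}
    - {"wz": -6.7}
    - {"wz": -6.7}

```text
validation failed for argument at $.ro...
```

Emit:
carry_out:
  rows:
    - {"wz": -6.7}
    - {"wz": -6.7}
    - {"wz": -6.7}
    - {"wz": -6.7}
    - {"wz": -6.7}
    - {}
    - {}

```text
validation failed for argument at $.ro...
```

Emit:
carry_out:
  rows:
    - {"gripper": 0, "dx": 2.35, "dy": -1.65, "dz": 0, "wx": 0, "wy": 0, "wz": 0}

```text
time: 0.93
ee_pos: [205.8, -680.3, 218.4]
ee_rot: [0.991, 0.131, -0.002, 0.001]
wrist_force: [-0.3, 0.1, 0.2]
grip_width: 0.966
```

Emit:
carry_out:
  rows:
    - {"gripper": 0, "dx": 3.2, "dy": -2.25, "dz": 0, "wx": 0, "wy": 0, "wz": 0}
    - {"gripper": 0, "dx": 3.2, "dy": -2.25, "dz": 0, "wx": 0, "wy": 0, "wz": 0}
    - {"gripper": 0, "dx": 3.2, "dy": -2.25, "dz": 0, "wx": 0, "wy": 0, "wz": 0}
    - {"gripper": 0, "dx": 3.2, "dy": -2.25, "dz": 0, "wx": 0, "wy": 0, "wz": 0}
    - {"gripper": 0, "dx": 3.2, "dy": -2.25, "dz": 0, "wx": 0, "wy": 0, "wz": 0}
    - {"gripper": 0, "dx": 3.2, "dy": -2.25, "dz": 0, "wx": 0, "wy": 0, "wz": 0}
    - {"gripper": 0, "dx": 3.2, "dy": -2.25, "dz": 0, "wx": 0, "wy": 0, "wz": 0}

```text
time: 1.52
ee_pos: [385.9, -464.0, 218.9]
ee_rot: [0.991, 0.134, 0.0, 0.0]
wrist_force: [-0.0, -0.4, 0.0]
grip_width: 0.513
```

Emit:
carry_out:
  rows:
    - {"gripper": 0, "dx": 3.2, "dy": -2.25, "dz": 0, "wx": 0, "wy": 0, "wz": 0}
    - {"gripper": 0, "dx": 3.2, "dy": -2.25, "dz": 0, "wx": 0, "wy": 0, "wz": 0}
    - {"gripper": 0, "dx": 3.2, "dy": -2.25, "dz": 0, "wx": 0, "wy": 0, "wz": 0}
    - {"gripper": 0, "dx": 3.2, "dy": -2.25, "dz": 0, "wx": 0, "wy": 0, "wz": 0}
    - {"gripper": 0, "dx": 3.2, "dy": -2.25, "dz": 0, "wx": 0, "wy": 0, "wz": 0}
    - {"gripper": 0, "dx": 3.2, "dy": -2.25, "dz": 0, "wx": 0, "wy": 0, "wz": 0}
    - {"gripper": 0, "dx": 3.2, "dy": -2.25, "dz": 0, "wx": 0, "wy": 0, "wz": 0}

```text
time: 2.1
ee_pos: [560.1, -252.5, 218.9]
ee_rot: [0.991, 0.134, 0.0, 0.0]
wrist_force: [-0.0, -0.3, 0.5]
grip_width: 0.502
```

Emit:
carry_out:
  rows:
    - {"gripper": 0, "dx": 0.35, "dy": -4, "dz": 0, "wx": 0, "wy": 0, "wz": 0}
    - {"gripper": 0, "dx": 0.35, "dy": -4, "dz": 0, "wx": 0, "wy": 0, "wz": 0}
    - {"gripper": 0, "dx": 0.35, "dy": -4, "dz": 0, "wx": 0, "wy": 0, "wz": 0}
    - {"gripper": 0, "dx": 0.35, "dy": -4, "dz": 0, "wx": 0, "wy": 0, "wz": 0}
    - {"gripper": 0, "dx": 0.35, "dy": -4, "dz": 0, "wx": 0, "wy": 0, "wz": 0}
    - {"gripper": 0, "dx": 0.35, "dy": -4, "dz": 0, "wx": 0, "wy": 0, "wz": 0}
    - {"gripper": 0, "dx": 0.35, "dy": -4, "dz": 0, "wx": 0, "wy": 0, "wz": 0}
    - {"gripper": 0, "dx": 0.35, "dy": -4, "dz": 0, "wx": 0, "wy": 0, "wz": 0}
    - {"gripper": 0, "dx": 0.35, "dy": -4, "dz": 0, "wx": 0, "wy": 0, "wz": 0}
    - {"gripper": 0, "dx": 0.35, "dy": -4, "dz": 0, "wx": 0, "wy": 0, "wz": 0}

```text
time: 2.93
ee_pos: [486.0, 142.6, 218.9]
ee_rot: [0.991, 0.134, 0.0, -0.0]
wrist_force: [1.0, 0.3, 0.1]
grip_width: 0.501
```

Emit:
carry_out:
  rows:
    - {"gripper": 0, "dx": 0, "dy": -2, "dz": 0, "wx": 0, "wy": 0, "wz": -7}
    - {"gripper": 0, "dx": 0, "dy": 0, "dz": 0, "wx": 0, "wy": 0, "wz": -7}
    - {"gripper": 0, "dx": 0, "dy": 0, "dz": 0, "wx": 0, "wy": 0, "wz": -7}
    - {"gripper": 0, "dx": 0, "dy": 0, "dz": 0, "wx": 0, "wy": 0, "wz": -7}
    - {"gripper": 0, "dx": 0, "dy": 0, "dz": 0, "wx": 0, "wy": 0, "wz": -7}
    - {"gripper": 0, "dx": 0, "dy": 0, "dz": 0, "wx": 0, "wy": 0, "wz": -7}
    - {"gripper": 0, "dx": 0, "dy": 0, "dz": 0, "wx": 0, "wy": 0, "wz": -7}
    - {"gripper": 0, "dx": 0, "dy": 0, "dz": 0, "wx": 0, "wy": 0, "wz": -7}
    - {"gripper": 0, "dx": 0, "dy": 0, "dz": 0, "wx": 0, "wy": 0, "wz": -7}
    - {"gripper": 0, "dx": 0, "dy": 0, "dz": 0, "wx": 0, "wy": 0, "wz": -7}

```text
time: 3.77
ee_pos: [481.4, 160.1, 218.8]
ee_rot: [0.733, 0.68, 0.0, 0.0]
wrist_force: [-0.3, -0.8, 0.4]
grip_width: 0.499
```

Emit:
carry_out:
  rows:
    - {"gripper": 0, "dx": 0, "dy": 0, "dz": 0, "wx": 0, "wy": 0, "wz": -7}
    - {"gripper": 0, "dx": 0, "dy": 0, "dz": 0, "wx": 0, "wy": 0, "wz": -7}
    - {"gripper": 0, "dx": 0, "dy": 0, "dz": 0, "wx": 0, "wy": 0, "wz": -7}
    - {"gripper": 0, "dx": 0, "dy": 0, "dz": 0, "wx": 0, "wy": 0, "wz": -7}
    - {"gripper": 0, "dx": 0, "dy": 0, "dz": 0, "wx": 0, "wy": 0, "wz": -7}
    - {"gripper": 0, "dx": 0, "dy": 0, "dz": 0, "wx": 0, "wy": 0, "wz": -7}
    - {"gripper": 0, "dx": 0, "dy": 0, "dz": 0, "wx": 0, "wy": 0, "wz": -7}
    - {"gripper": 0, "dx": 0, "dy": 0, "dz": 0, "wx": 0, "wy": 0, "wz": -7}
    - {"gripper": 0, "dx": 0, "dy": 0, "dz": 0, "wx": 0, "wy": 0, "wz": -7}
    - {"gripper": 0, "dx": 0, "dy": 0, "dz": 0, "wx": 0, "wy": 0, "wz": 0}

```text
time: 4.6
ee_pos: [481.4, 159.8, 218.6]
ee_rot: [0.27, 0.963, 0.0, -0.0]
wrist_force: [-0.1, 0.3, -0.8]
grip_width: 0.503
```

```bash
python3 - <<'E'
from h import *
s=r.state();print(s['time'],s['ee_pos'].round(1),s['joint_positions'].round(2),s['joint_vel'].round(2));M=R.from_quat(s['ee_rot']).as_matrix();print(M.round(3),np.degrees(np.arctan2(M[1,0],M[0,0])))
im=snap('wrist','w1')
for d in r.regions_of('pan','wrist')[:3]:print(d['p'],d['rect'])
print('pred grip px',proj('wrist',[457,228.5,107]),'centre',proj('wrist',[556,170,111]))
E
```

```text
4.6 [481.4 159.8 218.6] [ 0.09  0.42 -0.71  2.06  0.38  0.79  0.18] [-0.02 -0.01  0.04  0.   -0.03 -0.01 -0.19]
[[-0.854  0.52  -0.   ]
 [ 0.52   0.854  0.   ]
 [ 0.     0.    -1.   ]] 148.68743963391617
0.95 [578.7, 276.0, 58.9, 47.1]
0.92 [207.3, 0.0, 79.7, 77.6]
0.63 [310.0, 115.3, 118.9, 229.8]
pred grip px [377.12490813 166.81106925] centre [374.64277948 308.09460797]
```

View pics/w1.png

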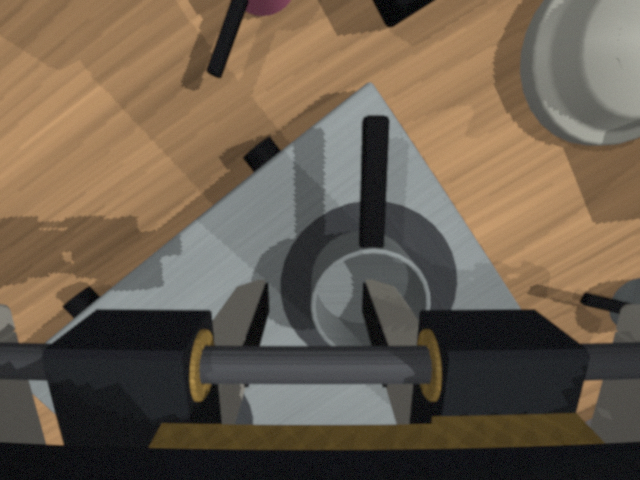

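The wrist view shows the handle from its tip (375,118) to its base (371,245), within 3 px of the prediction. I refine it and work out the approach.

```bash
python3 - <<'E'
from h import *
s=r.state();M=R.from_quat(s['ee_rot']).as_matrix()
t=atz('wrist',375,117,107);b=atz('wrist',371.5,245,107);d=(b-t)/np.linalg.norm(b-t)
print(t,b,np.degrees(np.arctan2(d[1],d[0])),np.linalg.norm(b-t))
g=t+36*d;g[2]=81;print('grip',g,'tool delta cm',(M.T@(g-s['ee_pos'])/10).round(2),'pan centre',t+151*d)
E
```

```text
[424.76423555 244.90862638 107.        ] [508.37606972 194.49202344 107.        ] -31.089307103238294 97.63591892652431
grip [455.59332041 226.31917973  81.        ] tool delta cm [ 5.69  4.28 13.77] pan centre [554.07511927 166.93622516 107.        ]
```

Emit:
carry_out:
  rows:
    - {"gripper": 0, "dx": 2.85, "dy": 2.15, "dz": 0, "wx": 0, "wy": 0, "wz": 0}
    - {"gripper": 0, "dx": 2.85, "dy": 2.15, "dz": 0, "wx": 0, "wy": 0, "wz": 0}
    - {"gripper": 0, "dx": 0, "dy": 0, "dz": 3, "wx": 0, "wy": 0, "wz": 0}
    - {"gripper": 0, "dx": 0, "dy": 0, "dz": 3, "wx": 0, "wy": 0, "wz": 0}
    - {"gripper": 0, "dx": 0, "dy": 0, "dz": 0, "wx": 0, "wy": 0, "wz": 0}
    - {"gripper": 0, "dx": 0, "dy": 0, "dz": 0, "wx": 0, "wy": 0, "wz": 0}

```text
time: 5.2
ee_pos: [454.5, 226.4, 158.1]
ee_rot: [0.273, 0.962, -0.001, -0.001]
wrist_force: [0.3, -0.8, 0.4]
grip_width: 0.497
```

Emit:
carry_out:
  rows:
    - {"gripper": 0, "dx": 0, "dy": 0, "dz": 2, "wx": 0, "wy": 0, "wz": 0}
    - {"gripper": 0, "dx": 0, "dy": 0, "dz": 2, "wx": 0, "wy": 0, "wz": 0}
    - {"gripper": 0, "dx": 0, "dy": 0, "dz": 2, "wx": 0, "wy": 0, "wz": 0}
    - {"gripper": 0, "dx": 0, "dy": 0, "dz": 1.8, "wx": 0, "wy": 0, "wz": 0}
    - {"gripper": 0, "dx": 0, "dy": 0, "dz": 0, "wx": 0, "wy": 0, "wz": 0}
    - {"gripper": 0, "dx": 0, "dy": 0, "dz": 0, "wx": 0, "wy": 0, "wz": 0}

```text
time: 5.7
ee_pos: [455.8, 226.7, 81.6]
ee_rot: [0.273, 0.962, -0.0, 0.0]
wrist_force: [-0.6, 0.4, -0.7]
grip_width: 0.498
```

```bash
python3 - <<'E'
from h import *
s=r.state();print(s['ee_pos'],s['wrist_force'],s['joint_positions'].round(2))
im=snap('wrist','w2')
E
```

```text
[455.79577742 226.65757414  81.57830505] [-0.61359788  0.3683345  -0.72817403] [-0.21  0.6  -0.52  2.18  0.63  0.5  -0.2 ]
```

View pics/w2.png

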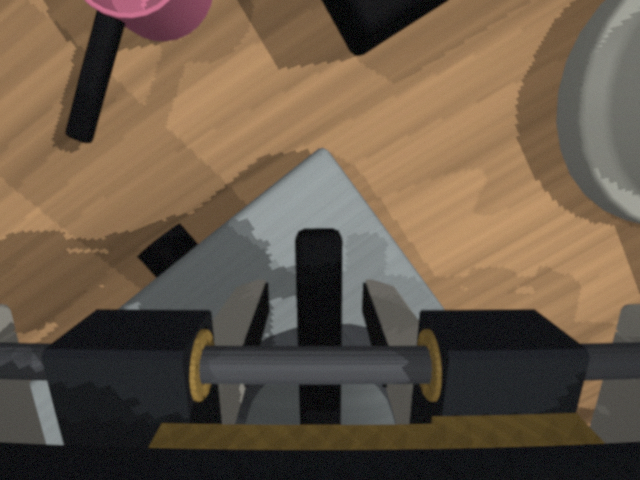

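The handle is centred between the fingers, so I close.

Emit:
carry_out:
  rows:
    - {"gripper": -1, "dx": 0, "dy": 0, "dz": 0, "wx": 0, "wy": 0, "wz": 0}
    - {"gripper": -1, "dx": 0, "dy": 0, "dz": 0, "wx": 0, "wy": 0, "wz": 0}
    - {"gripper": -1, "dx": 0, "dy": 0, "dz": 0, "wx": 0, "wy": 0, "wz": 0}
    - {"gripper": -1, "dx": 0, "dy": 0, "dz": 0, "wx": 0, "wy": 0, "wz": 0}
    - {"gripper": -1, "dx": 0, "dy": 0, "dz": 0, "wx": 0, "wy": 0, "wz": 0}
    - {"gripper": -1, "dx": 0, "dy": 0, "dz": 0, "wx": 0, "wy": 0, "wz": 0}
    - {"gripper": -1, "dx": 0, "dy": 0, "dz": 0, "wx": 0, "wy": 0, "wz": 0}
    - {"gripper": -1, "dx": 0, "dy": 0, "dz": 0, "wx": 0, "wy": 0, "wz": 0}
  newtons: 15

```text
time: 6.42
ee_pos: [455.5, 227.1, 80.9]
ee_rot: [0.272, 0.962, 0.0, 0.0]
wrist_force: [-0.1, 1.3, 4.5]
grip_width: 0.208
```

Emit:
carry_out:
  rows:
    - {"gripper": -1, "dx": 0, "dy": 0, "dz": -0.05, "wx": 0, "wy": 0, "wz": 0}
    - {"gripper": -1, "dx": -0.37, "dy": -0.76, "dz": 0, "wx": 0, "wy": 0, "wz": -0.92}
    - {"gripper": -1, "dx": -0.37, "dy": -0.76, "dz": 0, "wx": 0, "wy": 0, "wz": -0.92}
    - {"gripper": -1, "dx": -0.37, "dy": -0.76, "dz": 0, "wx": 0, "wy": 0, "wz": -0.92}
    - {"gripper": -1, "dx": 0, "dy": 0, "dz": 0, "wx": 0, "wy": 0, "wz": 0}
    - {"gripper": -1, "dx": 0, "dy": 0, "dz": 0, "wx": 0, "wy": 0, "wz": 0}

```text
time: 6.92
ee_pos: [453.4, 200.4, 81.1]
ee_rot: [0.249, 0.968, -0.0, 0.0]
wrist_force: [1.8, 0.5, 2.2]
grip_width: 0.216
```

```bash
python3 - <<'E'
from h import *
s=r.state();print(s['ee_pos'],s['wrist_force'],s['torque'],s['grip_width'],s['joint_positions'].round(2))
im=r.get_image('top')[130:300,205:420];s2=r.get_image('scene')[150:360,220:460]
o=np.hstack([cv2.resize(im,(430,340)),cv2.resize(s2,(370,340))]);cv2.imwrite('pics/c3.png',cv2.cvtColor(o,cv2.COLOR_RGB2BGR))
E
```

```text
[453.36218966 200.43774611  81.12877981] [1.77543076 0.48333621 2.24856616] [ 0.16455143 -0.58417315  0.11609959] 0.21600015871054923 [-0.16  0.6  -0.53  2.21  0.65  0.49 -0.14]
```

View pics/c3.png

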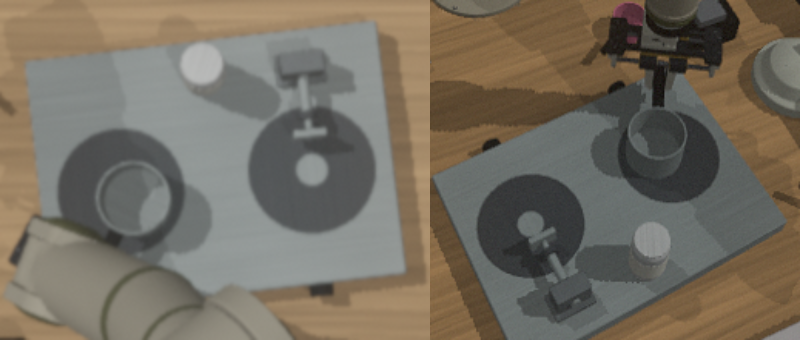

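The pan slides along flat, upright in both views. I continue.

Emit:
carry_out:
  rows:
    - {"gripper": -1, "dx": -0.35, "dy": -0.77, "dz": 0, "wx": 0, "wy": 0, "wz": -0.92}
    - {"gripper": -1, "dx": -0.35, "dy": -0.77, "dz": 0, "wx": 0, "wy": 0, "wz": -0.92}
    - {"gripper": -1, "dx": -0.35, "dy": -0.77, "dz": 0, "wx": 0, "wy": 0, "wz": -0.92}
    - {"gripper": -1, "dx": -0.35, "dy": -0.77, "dz": 0, "wx": 0, "wy": 0, "wz": -0.92}
    - {"gripper": -1, "dx": -0.35, "dy": -0.77, "dz": 0, "wx": 0, "wy": 0, "wz": -0.92}
    - {"gripper": -1, "dx": -0.35, "dy": -0.77, "dz": 0, "wx": 0, "wy": 0, "wz": -0.92}
    - {"gripper": -1, "dx": -0.35, "dy": -0.77, "dz": 0, "wx": 0, "wy": 0, "wz": -0.92}

```text
time: 7.6
ee_pos: [451.0, 142.7, 81.2]
ee_rot: [0.192, 0.981, 0.001, -0.0]
wrist_force: [-0.9, 5.9, 3.0]
grip_width: 0.218
```

Emit:
carry_out:
  rows:
    - {"gripper": -1, "dx": -0.24, "dy": -0.81, "dz": 0, "wx": 0, "wy": 0, "wz": -0.92}
    - {"gripper": -1, "dx": -0.24, "dy": -0.81, "dz": 0, "wx": 0, "wy": 0, "wz": -0.92}
    - {"gripper": -1, "dx": -0.24, "dy": -0.81, "dz": 0, "wx": 0, "wy": 0, "wz": -0.92}
    - {"gripper": -1, "dx": -0.24, "dy": -0.81, "dz": 0, "wx": 0, "wy": 0, "wz": -0.92}
    - {"gripper": -1, "dx": -0.24, "dy": -0.81, "dz": 0, "wx": 0, "wy": 0, "wz": -0.92}
    - {"gripper": -1, "dx": -0.24, "dy": -0.81, "dz": 0, "wx": 0, "wy": 0, "wz": -0.92}
    - {"gripper": -1, "dx": -0.24, "dy": -0.81, "dz": 0, "wx": 0, "wy": 0, "wz": -0.92}
    - {"gripper": -1, "dx": -0.24, "dy": -0.81, "dz": 0, "wx": 0, "wy": 0, "wz": -0.92}
    - {"gripper": -1, "dx": -0.24, "dy": -0.81, "dz": 0, "wx": 0, "wy": 0, "wz": -0.92}
    - {"gripper": -1, "dx": -0.24, "dy": -0.81, "dz": 0, "wx": 0, "wy": 0, "wz": -0.92}

```text
time: 8.43
ee_pos: [448.4, 58.4, 81.1]
ee_rot: [0.113, 0.994, 0.001, -0.0]
wrist_force: [-0.5, 5.8, 2.2]
grip_width: 0.218
```

Emit:
carry_out:
  rows:
    - {"gripper": -1, "dx": -0.14, "dy": -0.84, "dz": 0, "wx": 0, "wy": 0, "wz": -0.93}
    - {"gripper": -1, "dx": -0.14, "dy": -0.84, "dz": 0, "wx": 0, "wy": 0, "wz": -0.93}
    - {"gripper": -1, "dx": -0.14, "dy": -0.84, "dz": 0, "wx": 0, "wy": 0, "wz": -0.93}
    - {"gripper": -1, "dx": -0.14, "dy": -0.84, "dz": 0, "wx": 0, "wy": 0, "wz": -0.93}
    - {"gripper": -1, "dx": -0.14, "dy": -0.84, "dz": 0, "wx": 0, "wy": 0, "wz": -0.93}
    - {"gripper": -1, "dx": -0.14, "dy": -0.84, "dz": 0, "wx": 0, "wy": 0, "wz": -0.93}
    - {"gripper": -1, "dx": -0.14, "dy": -0.84, "dz": 0, "wx": 0, "wy": 0, "wz": -0.93}
    - {"gripper": -1, "dx": -0.14, "dy": -0.84, "dz": 0, "wx": 0, "wy": 0, "wz": -0.93}
    - {"gripper": -1, "dx": -0.14, "dy": -0.84, "dz": 0, "wx": 0, "wy": 0, "wz": -0.93}
    - {"gripper": -1, "dx": -0.14, "dy": -0.84, "dz": 0, "wx": 0, "wy": 0, "wz": -0.93}

```text
time: 9.27
ee_pos: [448.8, -26.7, 81.0]
ee_rot: [0.032, 0.999, 0.001, -0.0]
wrist_force: [-0.4, 5.7, 3.6]
grip_width: 0.22
```

Emit:
carry_out:
  rows:
    - {"gripper": -1, "dx": 0, "dy": -0.85, "dz": 0, "wx": 0, "wy": 0, "wz": -0.93}
    - {"gripper": -1, "dx": 0, "dy": -0.85, "dz": 0, "wx": 0, "wy": 0, "wz": -0.93}
    - {"gripper": -1, "dx": 0, "dy": -0.85, "dz": 0, "wx": 0, "wy": 0, "wz": -0.93}
    - {"gripper": -1, "dx": 0, "dy": -0.85, "dz": 0, "wx": 0, "wy": 0, "wz": -0.93}
    - {"gripper": -1, "dx": 0, "dy": -0.85, "dz": 0, "wx": 0, "wy": 0, "wz": -0.93}
    - {"gripper": -1, "dx": 0, "dy": -0.85, "dz": 0, "wx": 0, "wy": 0, "wz": -0.93}
    - {"gripper": -1, "dx": 0, "dy": -0.85, "dz": 0, "wx": 0, "wy": 0, "wz": -0.93}
    - {"gripper": -1, "dx": 0, "dy": -0.85, "dz": 0, "wx": 0, "wy": 0, "wz": -0.93}
    - {"gripper": -1, "dx": 0, "dy": -0.85, "dz": 0, "wx": 0, "wy": 0, "wz": -0.93}
    - {"gripper": -1, "dx": 0, "dy": -0.8, "dz": 0, "wx": 0, "wy": 0, "wz": -0.93}

```text
time: 10.1
ee_pos: [449.0, -111.1, 80.9]
ee_rot: [-0.049, 0.999, 0.001, -0.0]
wrist_force: [-0.8, 6.1, 2.9]
grip_width: 0.222
```

```bash
cat > v.py <<'E'
from h import *
import sys
s=r.state();M=R.from_quat(s['ee_rot']).as_matrix();print(s['time'],s['ee_pos'].round(1),'yaw',np.degrees(np.arctan2(M[1,0],M[0,0])),s['wrist_force'].round(2),s['torque'].round(2),s['joint_positions'].round(2))
S=np.array([597,-97,0]);x=np.array([.9951,.099,0]);y=np.array([-.099,.9951,0]);h=-M[:,0]
c=s['ee_pos']+115*h;print('pan est rel',(c-S)@x,(c-S)@y)
im=r.get_image('top')[140:260,310:410];s2=r.get_image('scene')[200:380,220:400]
o=np.hstack([cv2.resize(im,(400,480),interpolation=2),cv2.resize(s2,(400,480),interpolation=2)]);cv2.imwrite(f'pics/{sys.argv[1]}.png',cv2.cvtColor(o,cv2.COLOR_RGB2BGR))
E
python3 v.py v4
```

```text
10.1 [ 449.  -111.1   80.9] yaw -174.39191229097028 [-0.78  6.08  2.88] [ 1.33 -0.12  0.38] [ 0.62  0.62 -0.72  2.28  0.84  0.53  0.91]
pan est rel -33.688861012476444 0.49128283892224256
```

View pics/v4.png

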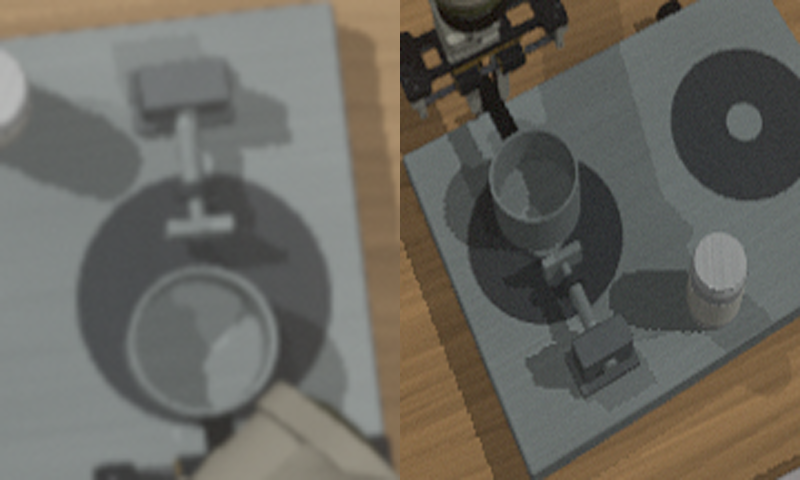

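```bash
python3 - <<'E'
from h import *
f=lambda x,y,z:atz('top',310+x/4-.4,140+y/4-.4,z)
S=np.array([597,-97,0]);x=np.array([.9951,.099,0]);y=np.array([-.099,.9951,0])
for n,p in(('pad',(200,236,95)),('rimback',(204,266,111)),('rimc',(202,342,111)),('plate',(204,298,45))):
  q=f(*p);print(n,((q-S)@x).round(1),((q-S)@y).round(1))
E
```

```text
pad 39.2 1.1
rimback 16.9 2.0
rimc -33.9 9.2
plate 1.3 -0.6
```

By the camera the gap is about 22 to 24 mm, and the pan lags by a few degrees. I straighten it a little and advance 18 mm.

Emit:
carry_out:
  rows:
    - {"gripper": -1, "dx": 0, "dy": -0.1, "dz": 0, "wx": 0, "wy": 0, "wz": 1}
    - {"gripper": -1, "dx": 0, "dy": -0.1, "dz": 0, "wx": 0, "wy": 0, "wz": 1}
    - {"gripper": -1, "dx": -0.2, "dy": 0, "dz": 0, "wx": 0, "wy": 0, "wz": 1}
    - {"gripper": -1, "dx": -0.3, "dy": 0, "dz": 0, "wx": 0, "wy": 0, "wz": 0}
    - {"gripper": -1, "dx": -0.3, "dy": 0, "dz": 0, "wx": 0, "wy": 0, "wz": 0}
    - {"gripper": -1, "dx": -0.3, "dy": 0, "dz": 0, "wx": 0, "wy": 0, "wz": 0}
    - {"gripper": -1, "dx": -0.3, "dy": 0, "dz": 0, "wx": 0, "wy": 0, "wz": 0}
    - {"gripper": -1, "dx": -0.2, "dy": 0, "dz": 0, "wx": 0, "wy": 0, "wz": 0}
    - {"gripper": -1, "dx": -0.2, "dy": 0, "dz": 0, "wx": 0, "wy": 0, "wz": 0}

```text
time: 10.95
ee_pos: [462.2, -113.7, 80.6]
ee_rot: [-0.02, 1.0, -0.002, -0.005]
wrist_force: [-16.2, 0.3, 16.6]
grip_width: 0.223
```

```bash
python3 v.py v5
```

```text
10.95 [ 462.2 -113.7   80.6] yaw -177.67851442166085 [-16.16   0.31  16.64] [0.26 3.3  0.14] [ 0.61  0.63 -0.71  2.24  0.81  0.56  0.88]
pan est rel -21.041777260543522 -10.056462014264909
```

View pics/v5.png

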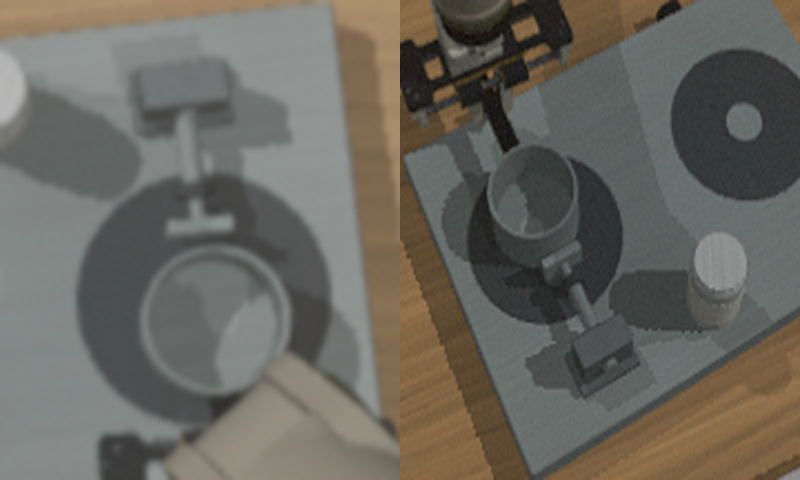

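Force has built up: Fx is -16 N and Fz +16 N, so the tool is pressing the pan down. The pan is not yet at the pad, with the rim edge at (216,246) and the pad at (200,236). I ease back and raise slightly to unload it.

Emit:
carry_out:
  rows:
    - {"gripper": -1, "dx": 0.2, "dy": 0, "dz": 0, "wx": 0, "wy": 0, "wz": 0}
    - {"gripper": -1, "dx": 0.1, "dy": 0, "dz": -0.05, "wx": 0, "wy": 0, "wz": 0}
    - {"gripper": -1, "dx": 0, "dy": 0, "dz": -0.05, "wx": 0, "wy": 0, "wz": 0}
    - {"gripper": -1, "dx": 0, "dy": 0, "dz": 0, "wx": 0, "wy": 0, "wz": 0}
    - {"gripper": -1, "dx": 0, "dy": 0, "dz": 0, "wx": 0, "wy": 0, "wz": 0}

```text
time: 11.47
ee_pos: [464.2, -113.2, 81.8]
ee_rot: [-0.021, 1.0, -0.0, -0.001]
wrist_force: [-3.6, 0.8, -1.1]
grip_width: 0.219
```

```bash
python3 v.py v6
```

```text
11.4667 [ 464.2 -113.2   81.8] yaw -177.63205824380728 [-3.58  0.77 -1.09] [0.08 0.57 0.03] [ 0.61  0.63 -0.71  2.24  0.81  0.55  0.88]
pan est rel -18.944379379950146 -9.616434959848121
```

Emit:
carry_out:
  rows:
    - {"gripper": -1, "dx": -0.1, "dy": 0, "dz": 0, "wx": 0, "wy": 0, "wz": 0}
    - {"gripper": -1, "dx": -0.1, "dy": 0, "dz": 0, "wx": 0, "wy": 0, "wz": 0}
    - {"gripper": -1, "dx": -0.1, "dy": 0, "dz": 0, "wx": 0, "wy": 0, "wz": 0}
    - {"gripper": -1, "dx": -0.1, "dy": 0, "dz": 0, "wx": 0, "wy": 0, "wz": 0}
    - {"gripper": -1, "dx": 0, "dy": 0, "dz": 0, "wx": 0, "wy": 0, "wz": 0}

```text
time: 11.98
ee_pos: [469.5, -112.8, 82.1]
ee_rot: [-0.021, 1.0, 0.0, 0.0]
wrist_force: [-1.8, -0.1, -1.1]
grip_width: 0.216
```

```bash
python3 v.py v7
```

```text
11.9833 [ 469.5 -112.8   82.1] yaw -177.6008143944657 [-1.76 -0.14 -1.09] [ 0.06  0.39 -0.01] [ 0.61  0.63 -0.71  2.23  0.81  0.56  0.89]
pan est rel -13.651350648407153 -9.681727772889177
```

View pics/v7.png

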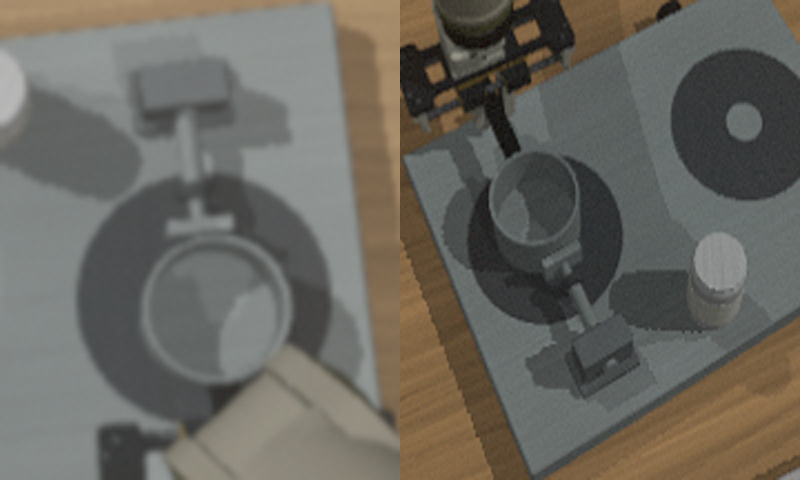

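The rim is now at the pad within about 3 mm, and forces are low. I go on in small steps and track the pad's own shift in the image.

Emit:
carry_out:
  rows:
    - {"gripper": -1, "dx": -0.1, "dy": 0, "dz": 0, "wx": 0, "wy": 0, "wz": 0}
    - {"gripper": -1, "dx": -0.1, "dy": 0, "dz": 0, "wx": 0, "wy": 0, "wz": 0}
    - {"gripper": -1, "dx": -0.1, "dy": 0, "dz": 0, "wx": 0, "wy": 0, "wz": 0}
    - {"gripper": -1, "dx": 0, "dy": 0, "dz": 0, "wx": 0, "wy": 0, "wz": 0}
    - {"gripper": -1, "dx": 0, "dy": 0, "dz": 0, "wx": 0, "wy": 0, "wz": 0}

```text
time: 12.5
ee_pos: [472.3, -112.7, 82.1]
ee_rot: [-0.021, 1.0, 0.0, 0.0]
wrist_force: [-2.2, 0.2, -2.0]
grip_width: 0.219
```

```bash
cat > t.py <<'E'
from h import *
s=r.state();print(s['ee_pos'].round(1),s['wrist_force'].round(2),s['torque'].round(2))
a=cv2.cvtColor(cv2.imread('pics/t0.png'),cv2.COLOR_BGR2GRAY)
bs=[cv2.cvtColor(r.get_image('top'),cv2.COLOR_RGB2GRAY) for _ in range(4)]
b=np.mean(bs,0)
def prof(i):  # columns along pad, vertical profile; slightly inside pad
    return np.array(i[180:205,354:366],float).mean(1)
p,q=prof(a),prof(b);print('ref',p.round().astype(int).tolist());print('now',q.round().astype(int).tolist())
# back edge (dark->bright) subpixel: rows of rising crossing at half, right & left of the rod
for c in((353,357),(364,368)):
    for i in(a,b):
        v=np.array(i[186:206,c[0]:c[1]],float).mean(1);print(c,v.round().astype(int).tolist())
E
python3 t.py
```

```text
[ 472.3 -112.7   82.1] [-2.15  0.23 -1.95] [ 0.01  0.36 -0.03]
ref [130, 130, 126, 115, 100, 87, 78, 76, 74, 79, 87, 91, 91, 98, 118, 138, 142, 130, 105, 84, 74, 72, 72, 73, 74]
now [127, 126, 122, 112, 99, 85, 76, 72, 71, 76, 84, 87, 89, 97, 115, 130, 133, 126, 116, 104, 94, 92, 100, 107, 112]
(353, 357) [84, 80, 78, 72, 76, 80, 79, 80, 96, 129, 144, 142, 120, 94, 84, 82, 84, 84, 84, 84]
(353, 357) [82, 78, 75, 72, 76, 80, 81, 81, 93, 120, 133, 131, 112, 99, 104, 103, 95, 95, 103, 109]
(364, 368) [68, 68, 68, 69, 69, 66, 71, 92, 124, 140, 136, 113, 85, 72, 68, 68, 67, 68, 68, 68]
(364, 368) [69, 69, 69, 69, 68, 67, 69, 92, 125, 139, 132, 119, 117, 105, 88, 88, 101, 111, 114, 114]
```

Emit:
carry_out:
  rows:
    - {"gripper": -1, "dx": -0.1, "dy": 0, "dz": 0, "wx": 0, "wy": 0, "wz": 0}
    - {"gripper": -1, "dx": -0.1, "dy": 0, "dz": 0, "wx": 0, "wy": 0, "wz": 0}
    - {"gripper": -1, "dx": 0, "dy": 0, "dz": 0, "wx": 0, "wy": 0, "wz": 0}
    - {"gripper": -1, "dx": 0, "dy": 0, "dz": 0, "wx": 0, "wy": 0, "wz": 0}

```text
time: 13.03
ee_pos: [474.1, -112.6, 82.1]
ee_rot: [-0.021, 1.0, 0.0, 0.0]
wrist_force: [-2.6, -0.1, -1.1]
grip_width: 0.22
```

```bash
python3 t.py | grep -v -e ref -e now
```

```text
[ 474.1 -112.6   82.1] [-2.63 -0.05 -1.09] [-0.02  0.42 -0.01]
(353, 357) [84, 80, 78, 72, 76, 80, 79, 80, 96, 129, 144, 142, 120, 94, 84, 82, 84, 84, 84, 84]
(353, 357) [82, 78, 75, 72, 76, 80, 80, 81, 93, 120, 133, 132, 117, 108, 106, 99, 96, 100, 107, 110]
(364, 368) [68, 68, 68, 69, 69, 66, 71, 92, 124, 140, 136, 113, 85, 72, 68, 68, 67, 68, 68, 68]
(364, 368) [69, 69, 69, 69, 69, 67, 68, 90, 121, 132, 132, 128, 111, 91, 86, 97, 108, 114, 114, 115]
```

Emit:
carry_out:
  rows:
    - {"gripper": -1, "dx": -0.1, "dy": 0, "dz": 0, "wx": 0, "wy": 0, "wz": 0}
    - {"gripper": -1, "dx": -0.1, "dy": 0, "dz": 0, "wx": 0, "wy": 0, "wz": 0}
    - {"gripper": -1, "dx": 0, "dy": 0, "dz": 0, "wx": 0, "wy": 0, "wz": 0}
    - {"gripper": -1, "dx": 0, "dy": 0, "dz": 0, "wx": 0, "wy": 0, "wz": 0}

```text
time: 13.57
ee_pos: [476.1, -112.6, 82.1]
ee_rot: [-0.021, 1.0, 0.0, -0.0]
wrist_force: [-2.2, 0.1, -0.8]
grip_width: 0.218
```

```bash
python3 t.py | grep -v -e ref -e now
```

```text
[ 476.1 -112.6   82.1] [-2.18  0.08 -0.78] [-0.1   0.45 -0.01]
(353, 357) [84, 80, 78, 72, 76, 80, 79, 80, 96, 129, 144, 142, 120, 94, 84, 82, 84, 84, 84, 84]
(353, 357) [82, 78, 75, 72, 76, 80, 81, 88, 109, 127, 131, 123, 111, 106, 101, 95, 98, 103, 107, 109]
(364, 368) [68, 68, 68, 69, 69, 66, 71, 92, 124, 140, 136, 113, 85, 72, 68, 68, 67, 68, 68, 68]
(364, 368) [69, 69, 69, 69, 68, 67, 82, 116, 131, 133, 127, 113, 94, 86, 92, 106, 112, 114, 115, 115]
```

The pad has moved back by about 0.5 px, roughly 1.5 mm. I push 1.5 mm more to reach about 3 mm of its 6 mm travel.

Emit:
carry_out:
  rows:
    - {"gripper": -1, "dx": -0.1, "dy": 0, "dz": 0, "wx": 0, "wy": 0, "wz": 0}
    - {"gripper": -1, "dx": -0.07, "dy": 0, "dz": 0, "wx": 0, "wy": 0, "wz": 0}
    - {"gripper": -1, "dx": 0, "dy": 0, "dz": 0, "wx": 0, "wy": 0, "wz": 0}
    - {"gripper": -1, "dx": 0, "dy": 0, "dz": 0, "wx": 0, "wy": 0, "wz": 0}

```text
time: 14.1
ee_pos: [477.7, -112.5, 82.1]
ee_rot: [-0.021, 1.0, 0.0, -0.0]
wrist_force: [-3.8, 0.8, -1.0]
grip_width: 0.22
```

```bash
python3 t.py | grep -v -e ref -e now; python3 v.py v8
```

```text
[ 477.7 -112.5   82.1] [-3.84  0.77 -1.03] [0.02 0.68 0.06]
(353, 357) [84, 80, 78, 72, 76, 80, 79, 80, 96, 129, 144, 142, 120, 94, 84, 82, 84, 84, 84, 84]
(353, 357) [82, 78, 76, 72, 76, 80, 82, 94, 120, 133, 132, 120, 111, 103, 94, 93, 100, 105, 108, 107]
(364, 368) [68, 68, 68, 69, 69, 66, 71, 92, 124, 140, 136, 113, 85, 72, 68, 68, 67, 68, 68, 68]
(364, 368) [69, 69, 68, 68, 67, 71, 94, 122, 131, 129, 124, 105, 88, 88, 100, 110, 114, 114, 115, 115]
14.3 [ 477.7 -112.5   82.1] yaw -177.59338520249 [-3.66  0.25 -0.44] [0.02 0.78 0.06] [ 0.61  0.64 -0.71  2.21  0.8   0.57  0.9 ]
pan est rel -5.406933127769719 -10.15641652885375
```

The pad is about 2.7 mm in. I release, wait, and rise straight up.

Emit:
carry_out:
  rows:
    - {"gripper": -0.4, "dx": 0, "dy": 0, "dz": 0, "wx": 0, "wy": 0, "wz": 0}
    - {"gripper": -0.2, "dx": 0, "dy": 0, "dz": 0, "wx": 0, "wy": 0, "wz": 0}
    - {"gripper": 0, "dx": 0, "dy": 0, "dz": 0, "wx": 0, "wy": 0, "wz": 0}
    - {"gripper": 0, "dx": 0, "dy": 0, "dz": 0, "wx": 0, "wy": 0, "wz": 0}
    - {"gripper": 0, "dx": 0, "dy": 0, "dz": 0, "wx": 0, "wy": 0, "wz": 0}
    - {"gripper": 0, "dx": 0, "dy": 0, "dz": 0, "wx": 0, "wy": 0, "wz": 0}

```text
time: 14.9
ee_pos: [478.1, -112.5, 82.2]
ee_rot: [-0.021, 1.0, 0.0, 0.0]
wrist_force: [1.1, 0.5, -0.3]
grip_width: 0.495
```

```bash
python3 t.py | grep -v -e ref -e now; python3 -c "
from h import *
snap('wrist','w9')"
```

```text
[ 478.1 -112.5   82.2] [ 1.07  0.46 -0.28] [ 0.02 -0.17  0.04]
(353, 357) [84, 80, 78, 72, 76, 80, 79, 80, 96, 129, 144, 142, 120, 94, 84, 82, 84, 84, 84, 84]
(353, 357) [82, 78, 76, 72, 76, 80, 81, 93, 120, 134, 132, 116, 106, 104, 97, 94, 100, 106, 108, 108]
(364, 368) [68, 68, 68, 69, 69, 66, 71, 92, 124, 140, 136, 113, 85, 72, 68, 68, 67, 68, 68, 68]
(364, 368) [69, 69, 69, 69, 67, 69, 90, 121, 132, 132, 128, 109, 89, 88, 100, 110, 114, 115, 115, 115]
```

View pics/w9.png

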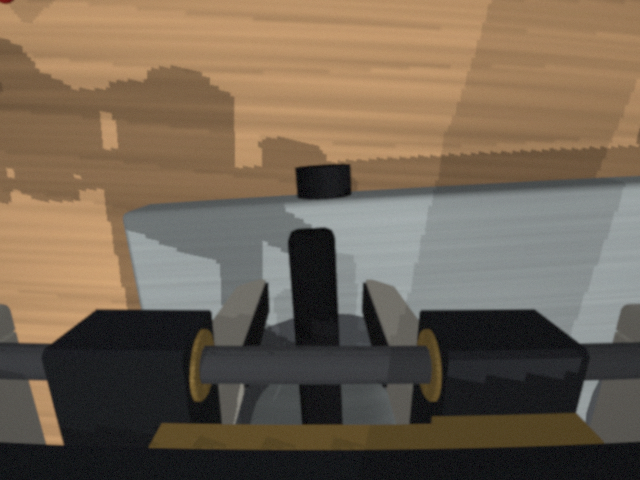

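The handle (290 to 335 px) is clear of both fingers, and the pad still shows about 2.5 mm in. I rise 160 mm.

Emit:
carry_out:
  rows:
    - {"gripper": 0, "dx": 0, "dy": 0, "dz": -1, "wx": 0, "wy": 0, "wz": 0}
    - {"gripper": 0, "dx": 0, "dy": 0, "dz": -2, "wx": 0, "wy": 0, "wz": 0}
    - {"gripper": 0, "dx": 0, "dy": 0, "dz": -2, "wx": 0, "wy": 0, "wz": 0}
    - {"gripper": 0, "dx": 0, "dy": 0, "dz": -2, "wx": 0, "wy": 0, "wz": 0}
    - {"gripper": 0, "dx": 0, "dy": 0, "dz": -3, "wx": 0, "wy": 0, "wz": 0}
    - {"gripper": 0, "dx": 0, "dy": 0, "dz": -3, "wx": 0, "wy": 0, "wz": 0}
    - {"gripper": 0, "dx": 0, "dy": 0, "dz": -3, "wx": 0, "wy": 0, "wz": 0}
    - {"gripper": 0, "dx": 0, "dy": 0, "dz": 0, "wx": 0, "wy": 0, "wz": 0}
    - {"gripper": 0, "dx": 0, "dy": 0, "dz": 0, "wx": 0, "wy": 0, "wz": 0}

```text
time: 15.9
ee_pos: [478.4, -112.8, 243.3]
ee_rot: [-0.021, 1.0, -0.001, 0.001]
wrist_force: [0.1, -0.5, -0.8]
grip_width: 0.496
```

```bash
python3 t.py | grep -v -e ref -e now; python3 v.py v10; python3 - <<'E'
from h import *
w=r.get_image('wrist');a=cv2.imread('pics/v10.png');o=np.hstack([cv2.resize(a,(480,288)),cv2.resize(cv2.cvtColor(w,cv2.COLOR_RGB2BGR),(320,288))]);cv2.imwrite('pics/f10.png',o)
E
```

```text
[ 478.4 -112.8  243.3] [ 0.12 -0.52 -0.83] [ 0.01 -0.12  0.03]
(353, 357) [84, 80, 78, 72, 76, 80, 79, 80, 96, 129, 144, 142, 120, 94, 84, 82, 84, 84, 84, 84]
(353, 357) [83, 80, 77, 73, 76, 80, 80, 94, 123, 134, 131, 115, 106, 104, 95, 89, 93, 98, 100, 101]
(364, 368) [68, 68, 68, 69, 69, 66, 71, 92, 124, 140, 136, 113, 85, 72, 68, 68, 67, 68, 68, 68]
(364, 368) [66, 66, 65, 64, 65, 67, 86, 115, 128, 130, 125, 105, 83, 80, 88, 97, 100, 101, 101, 101]
16.1 [ 477.  -112.5  241. ] yaw -177.5857912787441 [-0.31  0.24  0.25] [ 0.07 -0.11 -0.01] [ 0.83  0.43 -0.97  2.06  0.46  0.88  1.21]
pan est rel -6.08861744282087 -10.152110403879098
```

View pics/f10.png

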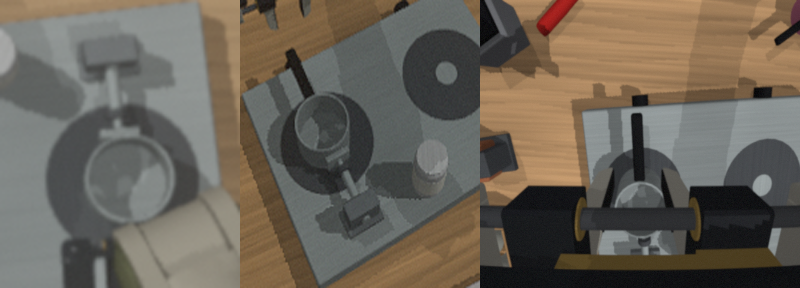

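The pan stands alone on the sensing plate. Its handle points to the front, the pad is still about 1 px (2.5 mm) in, and the wrist force is near zero.

```bash
python3 -c "
from station import r
print(r.job_done(), r.state()['time'])"
```

```text
the job is handed in; nothing more can be done
the job is handed in; nothing more can be done
```

I gripped the pan by its handle and slid it flat across the hotplate to the sensing plate. I turned the handle to the front, pushed the pan back onto the feeler, then let go and raised the arm clear. The job was handed in at about 16 s; no verdict is reported.

**Last checks:**
- **Feeler:** the pad's edge sits about 1 px back from its starting position in the top view, roughly 2.5 mm of its 6 mm travel. It kept that shift after release.
- **Position:** the pan centre is about 6 mm in front of the plate's centre. Sideways, the arm's pose put it about 10 mm off, while the camera put it nearly centred. The two disagree, probably because the handle slipped a little in the grip; both are well inside 40 mm.
- **Handle:** it points to the front, within a few degrees by eye.
- **Surroundings:** the gripper is clear at z ≈ 240 mm with about zero wrist force. The tin looks unmoved in the last view. I did not measure the other things again.

**One irregularity:** partway through the push, the wrist force briefly rose to about 16 N back and 16 N up, because the tool was pressing the pan down. This was still several millimetres short of the feeler. Raising the tool by 1 mm cleared it, and at the feeler itself the wrist force stayed under about 4 N.

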